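# Set out a coaster from the spring caddy and stand the mug on it

### The job

Set out a coaster for the mug: take the ink bottle off the ledge of the spring-loaded coaster caddy and stand it upright on the bare desk, then slide just the top coaster out of the caddy so that it lies flat on the ledge and the next one springs up into its place. Finally stand the mug upright in the middle of that coaster, leaving it on the ledge, and leave the other things on the desk where they are.

Things in the scene. Friction and masses are not known exactly. Their poses are not given: they have to be found in the camera images.
- caddy: Dark wooden coaster caddy, fixed. Origin on the desk under the stack's centre; x points out along its ledge, z up. Housing x -52.5 to 52.5 mm, y +-54.5 mm, 94 mm high. A sprung lifter presses four coasters up (about 3 N) against two steel lips along the sides (underside 90 mm, top 94 mm up; they cover |y| > 38.5 mm); open between the lips. No tall thing within 60 mm of it at the back (-x).
- back_notch (a point): Middle of the top edge of the caddy's low back wall (x -52.5 to -46.5 mm in the caddy's frame), 72 mm up. The wall is that low for |y| < 36.5 mm, and full height at the corner posts: a finger enters here from behind (-x) and pushes the back edge of the top coaster (at x = -45 mm, 78 to 90 mm up) in +x, which takes 4 to 10 N.
- sill (a point): Middle of the top of the sill at the outlet, 75 mm up, 5 mm thick (caddy x 46.5 to 51.5 mm). Only the top coaster passes over it; it holds back the lower ones. When the first has left, the next rises 12 mm by itself once no finger is in its way.
- ledge_center (a point): Centre of the caddy's ledge, on its surface 72 mm up, 108.5 mm from the caddy's origin along x. The ledge runs from x 51.5 to 165.5 mm and is 101 mm wide, with 5 mm high rims at both sides (outer faces y +-54.5 mm) and at the far end (to x 171.5 mm). A coaster drops 3 mm off the sill and lies flat here.
- coaster_1_center (a point): Centre of the top coaster: a pale wooden square 90 x 90 mm, 12 mm thick, cork-faced; 80 g. Its axes start parallel to the caddy's.
- coaster_2_center (a point): Centre of the next coaster below (same size); it rises to the place of the first.
- coaster_3_center (a point): Centre of the third coaster (same).
- coaster_4_center (a point): Centre of the lowest coaster (same).
- coaster_1: The same top coaster; origin at the centre of its underside, z up.
- ink_bottle_center (a point): Square ink bottle with a round black cap, standing on the ledge at the start, in the way of the coaster. Point at half its 58 mm height; z up. Glass body 48 x 48 mm, 34 mm high, shoulder to 43 mm; the cap on top is 32 mm across, 43 to 58 mm above the bottle's underside. 140 g.
- mug: White mug, 91 mm high, 84 mm across, 123 mm over the handle, about 0.3 kg (0.24 to 0.39). Origin on its underside, 18.5 mm from the cup's axis towards the handle; the handle points to -y of its frame, z up.
- mug_base (a point): Centre of the mug's round underside, on the cup's axis.
- mug_center (a point): On the mug's axis, 45 mm above its underside.
- mug_handle (a point): Middle of the outer upright bar of the mug's handle, 68 mm above the underside and 69.5 mm from the axis. The bar is 14 mm wide (along the mug's x), about 20 mm deep (along y), and upright from 32 to 80 mm above the underside. From above it can be gripped with the fingers closing along the mug's x.
- tumbler_1: Bystander: clear glass tumbler, 81 mm across, 93 mm high; origin under its centre. A fixed decanter 293 mm tall stands in the far right corner of the desk, books 0.14 m high at the near right.
- stapler: Bystander: black stapler 36 x 153 x 44 mm, long along its y; origin under its centre.
- notebook: Bystander: black notebook 148 x 110 x 16 mm; origin under its centre. A fixed pencil sharpener (139 mm high) and a low pen tray stand along the left edge of the desk.
- desk_clock: Bystander: brass desk clock 35 x 80 x 87 mm; origin under its centre.
- eraser: Bystander: eraser 21 x 52 x 12 mm; origin under its centre.
- ink_bottle: The same ink bottle; origin at the centre of its underside, z up.
Mind the look-alikes: they are no part of the job. Leave any grey look-alike of the coaster_1 alone.

How it is judged:
By the outcome, as a careful person would: the job done as asked, in the order asked, and still so for the second after the job is handed in, with the robot touching nothing.
It also fails if it takes over 58 s, if anything falls off the work surface, if the arm or the gripper's body presses on something with over 40 N, if the wrist force passes 120 N, or if a joint passes its speed limit or range.

### The arm

A 6-joint arm with a two-finger parallel gripper is mounted at the origin on the work surface; the furniture and walls round the work are solid. World frame = base frame: x ahead of the robot, y to its left, z up, the work surface at z = 0. Lengths are in mm, angles in rad, forces in N, time in s.
With the tool pointing down it reaches from about 275 to 1000 mm from the base axis. Payload 8.4 kg.
Tool frame: the origin (TCP) lies between the finger pads; the fingertips stand 8 mm ahead of it and the grasp point (between the pads) lies 11 mm behind it (tcp_to_tips is the distance from the TCP to the fingertips, in mm); z points along the fingers, y is the line along which they close (so a half turn about z gives the same grasp; the last joint's range is limited). The gripper opens to 85 mm and grips with 20 to 120 N. Pads are 22 mm wide; open, the fingers measure 114 mm over their backs; the gripper's body (76 mm by 85 mm) begins 54 mm behind the grasp point. The pads swing forward as they close: fully open they stand 13 mm farther back than shut.
Start: joints at [1.283, 0.353, 1.633, -0, 1.155, -0.002], TCP at [176.202, 599.651, 239.281] pointing down, gripper open.
Joint ranges: [-2.63, 2.63], [-0.92, 2.1], [0.06, 2.66], [-1.3, 4.44], [0, 2.69], [-3.02, 3.02]. Speed limits (rad/s): [2.22, 2.22, 2.79, 3.14, 3.14, 3.14].

### API

Orientations are given as [roll, pitch, yaw] about the fixed x, y, z axes, in that order (R = Rz(yaw) Ry(pitch) Rx(roll)).
In Python, from rig import * gives the robot as it stands.
- The arm moves only by the tool step_arm, never from a script. Its argument "motion" is a list of rows, each an object with "claw": the finger opening in mm, from 0 to 85.4; "delta_pos": the shift along the tool's x, y, z in mm, a list of three; "turn": the turn about the tool's z in rad. In form: [{"claw": claw, "delta_pos": [dx, dy, dz], "turn": turn}, ...]. A call has 1 to 8 rows; each row shifts and turns the commanded pose from where the row before left it, along the tool's axes as they then stand; what a row does not reach is not made up. A row lasts 1/12 s, in which the tool goes at most 41.7 mm and 7.16 degrees, less where a joint would pass 70% of its speed; a pose out of reach is approached as far as the arm can. A call is refused whole if a number of a shift passes 41.7 or a number of a turn 0.125, either way. A call with a gripper value outside its range is refused whole. The fingers move at their own pace and stop on an object; "force" is the grip in N (left out, the last holds). Time passes only in rows, so rows that do not move let the fingers close. It gives the time, the measured TCP pose, the force, the opening and the grip force at its end, in the units of the state.
- sense(): the state, without advancing time (a new reading comes with each control period).
- grab_frame(name): name is "side" or "top"; returns a dict with "img" (384x512x3 uint8, red, green, blue), "vertical_fov" (degrees; the focal length in pixels is half the picture's height over the tangent of half this angle, whatever the lens; pixels are square), "cx", "cy" (the principal point, pixels), "R" (3x3) and "t" (3): a world point X has camera coordinates R X + t. Camera axes: x right, y down, z forward; pixel columns grow to the right and rows downward; lengths in mm; the calibration is good to about 2 mm. A picture is of the moment at which its call begins. There is no depth.
- sign_off(): hands the job in; it is judged then, once.
The state is a dict: "clock": time; "qpos": joint angles; "qvel": joint speeds; "joint_efforts": joint torques, N m; "eef_pos": TCP position; "tcp_rot": TCP orientation; "contact_force": force on the tool from outside, world axes, zero at the start; "wrist_torque": the same for the moment, N m; "opening": opening from 0.0 (shut) to 1.0 (fully open); "grasp_force": force on a finger pad.
Only numpy, scipy, OpenCV 4.12 (cv2) and the standard library are available. Lean on these libraries where they do the work, as an engineer would, in place of code of your own. Each camera call takes 0.05 s, during which the arm holds its last target. There are 200 camera calls.

## Working session

There is one attempt and no reset: what is moved stays moved. The work goes in short steps, Python scripts to look and compute and a tool call to move; the robot and the scene stay as the last step left them, time stands still between calls to the robot, and variables do not carry over. Pictures are saved under pics/ and viewed, at most 10 in all, crops included, and the job is handed in when it is done.

Besides the shell and the picture viewer there is one more tool, called after "Call:" as name(argument=value, ...), one argument or row to a line, values as JSON. step_arm: Moves the arm, as the interface text tells. Its arguments: {"type":"object","properties":{"motion":{"type":"array","items":{"type":"object","properties":{"claw":{"type":"number"},"delta_pos":{"type":"array","items":{"type":"number"}},"turn":{"type":"number"}}}},"force":{"type":"number"}},"required":["motion"]}

```bash
mkdir -p pics; ls
python3 - <<'E'
from rig import *
import cv2,numpy as np
s=sense();print(s)
for n in("side","top"):
    f=grab_frame(n);cv2.imwrite(f"pics/{n}0.png",f["img"][:,:,::-1]);print(n,f["vertical_fov"],f["cx"],f["cy"],f["R"],f["t"])
E
```

```text
pics
{'clock': 0.0, 'qpos': array([ 1.28261875e+00,  3.53650582e-01,  1.63412199e+00, -6.60645905e-06,
        1.15519951e+00, -2.35958403e-03]), 'qvel': array([-1.16581064e-03,  2.17126590e-03, -1.60144009e-04,  4.29585977e-04,
        5.81526071e-05,  1.36076030e-04]), 'joint_efforts': array([-6.71200542e-04, -6.05254054e+01, -3.42082357e+01, -1.38717905e-04,
        9.29360715e-03,  3.81022190e-06]), 'eef_pos': array([176.06153819, 599.21212193, 238.56534877]), 'tcp_rot': array([-3.14021322e+00,  2.78551601e-06,  2.85577733e+00]), 'contact_force': array([-0.35501034,  0.95116789, -0.02979475]), 'wrist_torque': array([ 0.01997287, -0.05190326, -0.03756271]), 'grasp_force': 0.0, 'opening': 0.9981200111204133}
side 43.546861416058725 253.4195971379973 188.12595794577908 [[ 0.96197617 -0.2721019  -0.0237151 ]
 [-0.14173528 -0.42308588 -0.89493545]
 [ 0.23348011  0.86426784 -0.44556497]] [-484.57728444  136.51173875 1057.47608032]
top 48.15081437683911 262.98196615312787 183.5251846859524 [[ 0.01437611 -0.99989489 -0.00188259]
 [-0.98259553 -0.01377861 -0.18524623]
 [ 0.18520082  0.00451294 -0.98269033]] [ -50.64280951  489.67070285 1005.77543438]
```

View pics/top0.png

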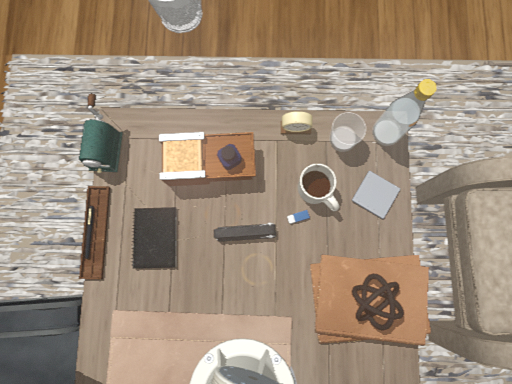

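View pics/side0.png

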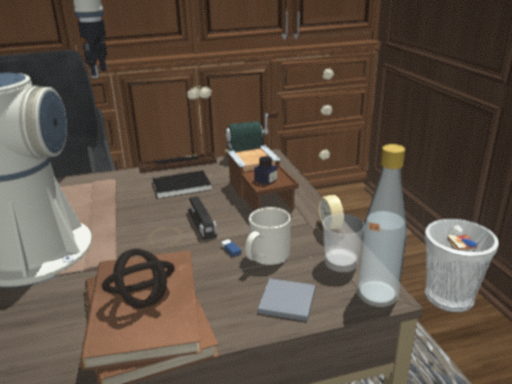

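The top view shows the caddy (lips around (160–204, 133) and (160–204, 179), ledge to the right), the bottle at (230,156), the mug at (318,184) with its handle at (334,203). In the side view, the mug is at (270,235). I'll enlarge the top view to get the edges.

```bash
cat > h.py <<'E'
import numpy as np,cv2
from rig import *
def ray(f,u,v,z):
    fl=f["img"].shape[0]/2/np.tan(np.radians(f["vertical_fov"]/2))
    R=np.array(f["R"]);t=np.array(f["t"]);d=R.T@[(u-f["cx"])/fl,(v-f["cy"])/fl,1];o=-R.T@t
    return (o+d*(z-o[2])/d[2])[:2]
def proj(f,X):
    fl=f["img"].shape[0]/2/np.tan(np.radians(f["vertical_fov"]/2))
    c=np.array(f["R"])@X+f["t"];return np.array([f["cx"]+fl*c[0]/c[2],f["cy"]+fl*c[1]/c[2]])
E
python3 - <<'E'
from h import *
f=grab_frame("top");im=f["img"][:,:,::-1]
np.save("f.npy",f,allow_pickle=True)
c=cv2.resize(im[120:220,150:350],None,fx=4,fy=4,interpolation=cv2.INTER_CUBIC);cv2.imwrite("pics/crop.png",c)
hsv=cv2.cvtColor(im,cv2.COLOR_BGR2HSV)
roi=np.zeros(im.shape[:2],np.uint8);
def comp(m,x0,y0,x1,y1,name,zs):
    k=np.zeros_like(roi);k[y0:y1,x0:x1]=m[y0:y1,x0:x1]*255
    n,l,st,ce=cv2.connectedComponentsWithStats(k)
    for i in range(1,n):
        if st[i,4]>25:
            r=cv2.minAreaRect(cv2.findContours((l==i).astype(np.uint8),0,2)[0][0])
            print(name,st[i],ce[i],[np.round(ray(f,*ce[i],z)) for z in zs],"box",[np.round(ray(f,*p,zs[0])).tolist() for p in cv2.boxPoints(r)])
white=(hsv[...,2]>185)&(hsv[...,1]<50)
comp(white,150,120,215,190,"lip",[94]);comp(white,290,155,350,220,"mug",[91])
comp((hsv[...,0]<30)&(hsv[...,1]>70)&(hsv[...,2]>165),150,120,215,190,"coaster",[90])
comp((hsv[...,2]<110)&(hsv[...,0]>110)&(hsv[...,0]<175),205,130,255,180,"bottle",[130,115,72])
E
```

```text
lip [159 131  45  10 347] [180.98847262 135.89337176] [array([594., 153.])] box [[601.0, 207.0], [607.0, 101.0], [587.0, 100.0], [581.0, 205.0]]
lip [159 170  46   9 318] [181.53773585 174.30188679] [array([501., 147.])] box [[505.0, 201.0], [512.0, 95.0], [496.0, 94.0], [489.0, 199.0]]
mug [300 163  38  45 304] [321.92763158 185.97368421] [array([ 478., -182.])] box [[468.0, -116.0], [546.0, -148.0], [505.0, -247.0], [428.0, -214.0]]
coaster [203 137  12  41 381] [209.68503937 156.9816273 ] [array([544.,  83.])] box [[593.0, 101.0], [594.0, 75.0], [496.0, 71.0], [496.0, 97.0]]
coaster [ 161  140   41   32 1168] [181.43493151 155.36815068] [array([547., 151.])] box [[584.0, 201.0], [586.0, 106.0], [510.0, 103.0], [509.0, 197.0]]
bottle [221 146  20  21 113] [232.00884956 158.20353982] [array([532.,  27.]), array([536.,  28.]), array([546.,  32.])] box [[543.0, 63.0], [565.0, 25.0], [531.0, 5.0], [508.0, 43.0]]
```

View pics/crop.png

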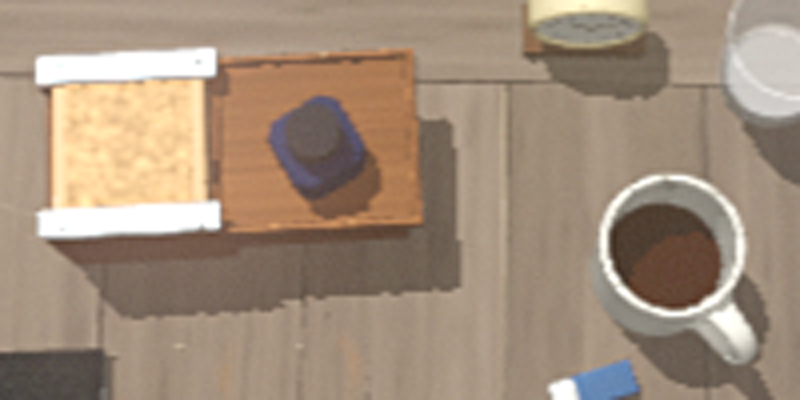

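The crop shows the caddy is almost square to the image, with its outlet to the right. The cap centre is at crop (318,132) and the bottle is turned roughly 50°. The mug rim is centred near crop (672,245), with the handle bar near (735,345). Next I'll work out the bottle and mug geometry.

Run:
```python
from h import *
f=np.load("f.npy",allow_pickle=True).item();im=f["img"][:,:,::-1].copy()
P=lambda u,v:(150+u/4-.375,120+v/4-.375)
big=cv2.resize(im[120:220,150:350],None,fx=4,fy=4,interpolation=cv2.INTER_CUBIC)
b,g,r=[big[...,i].astype(int) for i in range(3)]
m=((b>r+5)|((abs(b-r)<14)&(r<80))).astype(np.uint8)*255;m[:,:255]=0;m[:,385:]=0;m[:85]=0;m[205:]=0
m=cv2.morphologyEx(m,cv2.MORPH_OPEN,np.ones((7,7)))
c=max(cv2.findContours(m,0,2)[0],key=cv2.contourArea)
print("bottle px",cv2.minAreaRect(c),cv2.boundingRect(c),cv2.approxPolyDP(c,9,True)[:,0].tolist())
print("cap",ray(f,*P(318,131),130))
for p in cv2.boxPoints(cv2.minAreaRect(c)):print(np.round(ray(f,*P(*p),110)))
# mug rim
hsv=cv2.cvtColor(big,cv2.COLOR_BGR2HSV);w=((hsv[...,1]<60)&(hsv[...,2]>120)).astype(np.uint8)*255
print("mug rim guess",ray(f,*P(672,245),91),"edges",[np.round(ray(f,*P(*p),91)) for p in((600,245),(746,245),(672,174),(672,314))])
print("handle top pts",[np.round(ray(f,*P(*p),80)) for p in((712,318),(730,345),(740,355))])
print("free",[(p,np.round(ray(f,*p,0))) for p in((195,222),(195,250),(213,232),(276,232),(176,235),(158,180))])
s=np.array([547,150]);a=-1.51;x=np.array([np.cos(a),np.sin(a)]);y=np.array([-x[1],x[0]])
for X,Y,z in((52.5,54.5,94),(-52.5,54.5,94),(52.5,-54.5,94),(171.5,54.5,77),(171.5,-54.5,77)):
    q=proj(f,[*(s+X*x+Y*y),z]);print("chk",X,Y,np.round((q-[150,120]+.375)*4))
```

```text
bottle px ((291.40899658203125, 155.8380889892578), (73.76974487304688, 21.280330657958984), 58.276397705078125) (272, 122, 46, 64) [[276, 122], [272, 142], [294, 180], [316, 184]]
cap [545.59869314  34.11192681]
[551.  68.]
[558.  58.]
[521.  34.]
[514.  44.]
mug rim guess [ 489.91266141 -171.75200791] edges [array([ 489., -130.]), array([ 491., -215.]), array([ 533., -172.]), array([ 449., -171.])]
handle top pts [array([ 449., -196.]), array([ 433., -207.]), array([ 427., -212.])]
free [((195, 222), array([398., 126.])), ((195, 250), array([329., 123.])), ((213, 232), array([374.,  80.])), ((276, 232), array([376., -78.])), ((176, 235), array([365., 172.])), ((158, 180), array([504., 225.]))]
chk 52.5 54.5 [214.  49.]
chk -52.5 54.5 [38. 57.]
chk 52.5 -54.5 [218. 228.]
chk 171.5 54.5 [414.  49.]
chk 171.5 -54.5 [421. 224.]
```

Call:
step_arm(
  motion=[
    {"claw":64,"turn":0.124,"delta_pos":[0,0,0]},
    {"claw":64,"turn":0.124,"delta_pos":[0,0,0]},
    {"claw":64,"turn":0.124,"delta_pos":[0,0,0]},
    {"claw":64,"turn":0.124,"delta_pos":[0,0,0]},
    {"claw":64,"turn":0.124,"delta_pos":[0,0,0]},
    {"claw":64,"turn":0.124,"delta_pos":[0,0,0]},
    {"claw":64,"turn":0,"delta_pos":[-30,1,0]},
    {"claw":64,"turn":0,"delta_pos":[-30,1,0]},
  ],
)

```text
clock: 0.82
eef_pos: [208.4, 549.2, 238.7]
tcp_rot: [-3.141, 0.0, 2.113]
contact_force: [0.3, -0.2, 0.2]
opening: 0.748
grasp_force: 0.0
```

Call:
step_arm(
  motion=[
    {"claw":64,"turn":0,"delta_pos":[-38,1,0]},
    {"claw":64,"turn":0,"delta_pos":[-38,1,0]},
    {"claw":64,"turn":0,"delta_pos":[-38,1,0]},
    {"claw":64,"turn":0,"delta_pos":[-38,1,0]},
    {"claw":64,"turn":0,"delta_pos":[-38,1,0]},
    {"claw":64,"turn":0,"delta_pos":[-38,1,0]},
    {"claw":64,"turn":0,"delta_pos":[-38,1,0]},
    {"claw":64,"turn":0,"delta_pos":[-38,1,0]},
  ],
)

```text
clock: 1.48
eef_pos: [372.7, 291.1, 239.3]
tcp_rot: [3.141, 0.0, 2.112]
contact_force: [0.2, 0.8, 0.8]
opening: 0.751
grasp_force: 0.0
```

```bash
cat >> h.py <<'E'
def go(x,y,z,yaw=None,s=None,pos=None):
    s=s or sense();p=np.array(s["eef_pos"]) if pos is None else np.array(pos);a=s["tcp_rot"][2] if yaw is None else yaw
    d=np.array([x,y,z])-p;print("pos",np.round(p,1),"yaw",round(s["tcp_rot"][2],3),"->tool",np.round([d[0]*np.cos(a)+d[1]*np.sin(a),d[0]*np.sin(a)-d[1]*np.cos(a),-d[2]],1))
E
python3 -c "
from h import *
go(545.5,34,239)"
```

```text
pos [372.7 291.1 239.3] yaw 2.112 ->tool [-3.094e+02  1.560e+01  3.000e-01]
```

Call:
step_arm(
  motion=[
    {"claw":64,"turn":0,"delta_pos":[-39,2,0]},
    {"claw":64,"turn":0,"delta_pos":[-39,2,0]},
    {"claw":64,"turn":0,"delta_pos":[-39,2,0]},
    {"claw":64,"turn":0,"delta_pos":[-39,2,0]},
    {"claw":64,"turn":0,"delta_pos":[-39,2,10]},
    {"claw":64,"turn":0,"delta_pos":[-39,2,20]},
    {"claw":64,"turn":0,"delta_pos":[-39,2,20]},
    {"claw":64,"turn":0,"delta_pos":[-36.4,1.6,20]},
  ],
)

```text
clock: 2.15
eef_pos: [543.7, 37.0, 170.8]
tcp_rot: [3.141, 0.0, 2.112]
contact_force: [1.3, 0.8, 0.2]
opening: 0.752
grasp_force: 0.0
```

Run:
```python
from h import *
go(545.5,34,88)
for n in("top","side"):
    f=grab_frame(n);u,v=map(int,proj(f,[545,34,110]));im=f["img"][max(v-70,0):v+50,u-60:u+60,::-1]
    cv2.imwrite(f"pics/{n}1.png",cv2.resize(im,None,fx=3.2,fy=3.2,interpolation=cv2.INTER_CUBIC))
a=[cv2.imread(f"pics/{n}1.png") for n in("top","side")];cv2.imwrite("pics/b1.png",np.hstack(a))
```

```text
pos [543.7  37.  170.8] yaw 2.112 ->tool [-3.5 -0.  82.8]
```

View pics/b1.png

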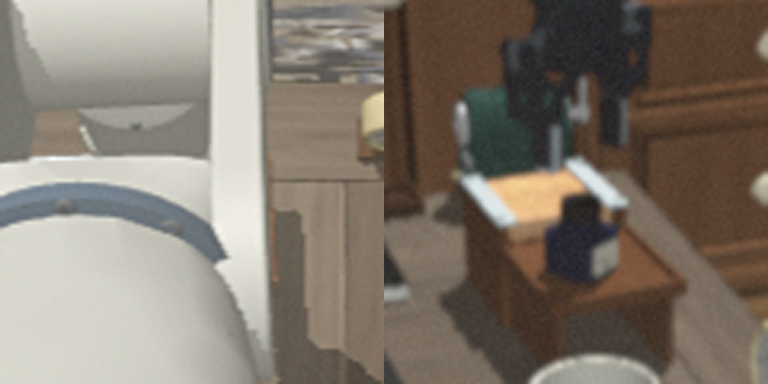

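Side view: the fingers straddle the bottle, with tips at (555,160) and (612,140) and the cap at (580,210). I'll descend and grip.

Call:
step_arm(
  motion=[
    {"claw":64,"turn":0,"delta_pos":[-3.5,0,14]},
    {"claw":64,"turn":0,"delta_pos":[0,0,18]},
    {"claw":64,"turn":0,"delta_pos":[0,0,18]},
    {"claw":64,"turn":0,"delta_pos":[0,0,18]},
    {"claw":64,"turn":0,"delta_pos":[0,0,12]},
    {"claw":64,"turn":0,"delta_pos":[0,0,3]},
    {"claw":40,"turn":0,"delta_pos":[0,0,0]},
    {"claw":40,"turn":0,"delta_pos":[0,0,0]},
  ],
  force=35,
)

```text
clock: 2.92
eef_pos: [545.2, 36.2, 89.1]
tcp_rot: [3.14, 0.0, 2.112]
contact_force: [-0.2, 0.0, -0.3]
opening: 0.549
grasp_force: 37.0
```

Call:
step_arm(
  motion=[
    {"claw":40,"turn":0,"delta_pos":[0,0,0]},
    {"claw":40,"turn":0,"delta_pos":[0,0,0]},
    {"claw":40,"turn":0,"delta_pos":[0,0,0]},
    {"claw":40,"turn":0,"delta_pos":[0,0,0]},
  ],
)

```text
clock: 3.25
eef_pos: [544.7, 35.8, 88.7]
tcp_rot: [3.141, 0.0, 2.112]
contact_force: [-0.6, -0.1, 2.0]
opening: 0.546
grasp_force: 37.4
```

Call:
step_arm(
  motion=[
    {"claw":40,"turn":0,"delta_pos":[0,0,-10]},
    {"claw":40,"turn":0,"delta_pos":[0,0,-20]},
    {"claw":40,"turn":0,"delta_pos":[0,0,-20]},
    {"claw":40,"turn":0,"delta_pos":[20,-9.2,-5]},
    {"claw":40,"turn":0,"delta_pos":[30.6,-14.1,0]},
    {"claw":40,"turn":0,"delta_pos":[30.6,-14.1,0]},
    {"claw":40,"turn":0,"delta_pos":[30.6,-14.1,0]},
    {"claw":40,"turn":0,"delta_pos":[30.6,-14.1,0]},
  ],
)

```text
clock: 3.92
eef_pos: [413.8, 124.6, 144.0]
tcp_rot: [3.141, 0.0, 2.111]
contact_force: [-0.2, 1.0, -1.4]
opening: 0.545
grasp_force: 37.0
```

Call:
step_arm(
  motion=[
    {"claw":40,"turn":0,"delta_pos":[0,0,20]},
    {"claw":40,"turn":0,"delta_pos":[0,0,25]},
    {"claw":40,"turn":0,"delta_pos":[0,0,25]},
    {"claw":40,"turn":0,"delta_pos":[0,0,25]},
    {"claw":40,"turn":0,"delta_pos":[0,0,20]},
    {"claw":40,"turn":0,"delta_pos":[0,0,5]},
    {"claw":40,"turn":0,"delta_pos":[0,0,3]},
    {"claw":40,"turn":0,"delta_pos":[0,0,0]},
  ],
)

```text
clock: 4.58
eef_pos: [415.3, 124.2, 20.7]
tcp_rot: [-3.142, -0.0, 2.112]
contact_force: [-0.2, -0.1, -1.9]
opening: 0.549
grasp_force: 37.0
```

Call:
step_arm(
  motion=[
    {"claw":40,"turn":0,"delta_pos":[0,0,2]},
    {"claw":40,"turn":0,"delta_pos":[0,0,1.5]},
    {"claw":40,"turn":0,"delta_pos":[0,0,0.5]},
    {"claw":40,"turn":0,"delta_pos":[0,0,0]},
  ],
)

```text
clock: 4.92
eef_pos: [415.3, 124.2, 16.8]
tcp_rot: [3.141, 0.0, 2.112]
contact_force: [0.6, 0.0, -1.7]
opening: 0.544
grasp_force: 37.0
```

Call:
step_arm(
  motion=[
    {"claw":40,"turn":0,"delta_pos":[0,0,0.6]},
    {"claw":40,"turn":0,"delta_pos":[0,0,0]},
  ],
)

```text
clock: 5.08
eef_pos: [415.4, 124.2, 16.7]
tcp_rot: [3.141, 0.0, 2.112]
contact_force: [-2.4, -1.4, 15.1]
opening: 0.55
grasp_force: 38.6
```

Call:
step_arm(
  motion=[
    {"claw":60,"turn":0,"delta_pos":[0,0,0]},
    {"claw":60,"turn":0,"delta_pos":[0,0,0]},
    {"claw":60,"turn":0,"delta_pos":[0,0,0]},
    {"claw":60,"turn":0,"delta_pos":[0,0,-10]},
    {"claw":60,"turn":0,"delta_pos":[0,0,-20]},
    {"claw":60,"turn":0,"delta_pos":[0,0,-30]},
    {"claw":60,"turn":0,"delta_pos":[0,0,-30]},
    {"claw":20,"turn":0.12,"delta_pos":[0,0,0]},
  ],
)

```text
clock: 5.75
eef_pos: [417.7, 124.9, 110.7]
tcp_rot: [3.135, 0.001, 1.994]
contact_force: [0.8, 1.1, -0.0]
opening: 0.578
grasp_force: 0.0
```

Call:
step_arm(
  motion=[
    {"claw":20,"turn":0.12,"delta_pos":[0,0,0]},
    {"claw":20,"turn":0.12,"delta_pos":[0,0,0]},
    {"claw":20,"turn":0.12,"delta_pos":[0,0,0]},
    {"claw":20,"turn":0,"delta_pos":[2.6,-42,0]},
    {"claw":20,"turn":0,"delta_pos":[2.6,-42,0]},
    {"claw":20,"turn":0,"delta_pos":[0,0,35]},
    {"claw":20,"turn":0,"delta_pos":[0,0,35]},
    {"claw":20,"turn":0,"delta_pos":[0,0,20]},
  ],
)

```text
out of range: row 4 has -42, outside -41.7 to 41.7
```

Call:
step_arm(
  motion=[
    {"claw":20,"turn":0.12,"delta_pos":[0,0,0]},
    {"claw":20,"turn":0.12,"delta_pos":[0,0,0]},
    {"claw":20,"turn":0.12,"delta_pos":[0,0,0]},
    {"claw":20,"turn":0,"delta_pos":[2.6,-41,0]},
    {"claw":20,"turn":0,"delta_pos":[2.6,-41,0]},
    {"claw":20,"turn":0,"delta_pos":[0,0,35]},
    {"claw":20,"turn":0,"delta_pos":[0,0,35]},
    {"claw":20,"turn":0,"delta_pos":[0,0,22]},
  ],
)

```text
clock: 6.42
eef_pos: [332.9, 124.6, 13.7]
tcp_rot: [3.138, -0.001, 1.632]
contact_force: [-0.5, -0.4, -0.5]
opening: 0.232
grasp_force: 0.0
```

Call:
step_arm(
  motion=[
    {"claw":20,"turn":0,"delta_pos":[0,0,5]},
    {"claw":20,"turn":0,"delta_pos":[0,0,2]},
    {"claw":20,"turn":0,"delta_pos":[0,0,0]},
  ],
)

```text
clock: 6.67
eef_pos: [331.6, 124.0, 8.1]
tcp_rot: [-3.138, 0.001, 1.632]
contact_force: [-8.0, -0.7, 24.8]
opening: 0.235
grasp_force: 13.1
```

Call:
step_arm(
  motion=[
    {"claw":20,"turn":0,"delta_pos":[0,0,-30]},
    {"claw":20,"turn":0,"delta_pos":[0,0,-40]},
    {"claw":20,"turn":0,"delta_pos":[0,0,-40]},
    {"claw":20,"turn":0,"delta_pos":[0,0,-40]},
    {"claw":20,"turn":0,"delta_pos":[12.6,31,0]},
    {"claw":20,"turn":0,"delta_pos":[12.6,31,0]},
    {"claw":20,"turn":0,"delta_pos":[12.6,31,0]},
    {"claw":20,"turn":0,"delta_pos":[12.6,31,0]},
  ],
)

```text
clock: 7.33
eef_pos: [455.1, 182.9, 159.1]
tcp_rot: [3.139, -0.001, 1.632]
contact_force: [0.5, 0.2, 0.4]
opening: 0.234
grasp_force: 0.0
```

Call:
step_arm(
  motion=[
    {"claw":20,"turn":0,"delta_pos":[12.6,31,0]},
    {"claw":20,"turn":0,"delta_pos":[12.6,31,0]},
    {"claw":20,"turn":0,"delta_pos":[12.6,31,0]},
    {"claw":20,"turn":0,"delta_pos":[0,0,10]},
    {"claw":20,"turn":0,"delta_pos":[0,0,0]},
    {"claw":20,"turn":0,"delta_pos":[0,0,0]},
  ],
)

```text
clock: 7.83
eef_pos: [542.8, 225.0, 146.7]
tcp_rot: [-3.139, 0.001, 1.632]
contact_force: [-0.4, -0.8, -0.0]
opening: 0.234
grasp_force: 0.0
```

Run:
```python
from h import *
go(542.4,224.9,88);f=grab_frame("side");cv2.imwrite("pics/s2.png",cv2.resize(f["img"][60:300,180:380,::-1],None,fx=2.5,fy=2.5))
```

```text
pos [542.8 225.  146.7] yaw 1.632 ->tool [-0.1 -0.4 58.7]
```

View pics/s2.png

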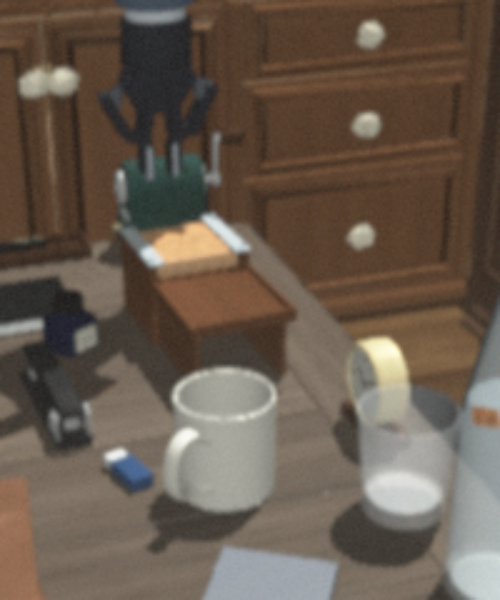

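The ledge is clear, the bottle stands upright at (68,322), and the fingers hang behind the caddy at (148–175,165). I'll lower and push.

Call:
step_arm(
  motion=[
    {"claw":20,"turn":0,"delta_pos":[0,0,25]},
    {"claw":20,"turn":0,"delta_pos":[0,0,25]},
    {"claw":20,"turn":0,"delta_pos":[0,0,8.5]},
    {"claw":20,"turn":0,"delta_pos":[-8,0,0]},
    {"claw":20,"turn":0,"delta_pos":[-6,0,0]},
    {"claw":20,"turn":0,"delta_pos":[-6,0,0]},
    {"claw":20,"turn":0,"delta_pos":[-8,0,0]},
    {"claw":20,"turn":0,"delta_pos":[-8,0,0]},
  ],
)

```text
clock: 8.55
eef_pos: [546.9, 190.0, 89.6]
tcp_rot: [3.14, -0.002, 1.631]
contact_force: [0.0, 6.9, -4.1]
opening: 0.236
grasp_force: 3.4
```

```bash
python3 -c "
from h import *
print(sense()['contact_force']);go(547+52.5*.0608,150-52.5*.998,88)"
```

```text
[ 0.04614656  6.90377292 -4.13212437]
pos [546.9 190.   89.6] yaw 1.631 ->tool [-92.4  -2.3   1.6]
```

Call:
step_arm(
  motion=[
    {"claw":20,"turn":0,"delta_pos":[-9,-0.3,0.4]},
    {"claw":20,"turn":0,"delta_pos":[-9,-0.3,0.4]},
    {"claw":20,"turn":0,"delta_pos":[-9,-0.3,0.4]},
    {"claw":20,"turn":0,"delta_pos":[-9,-0.3,0]},
    {"claw":20,"turn":0,"delta_pos":[-9,-0.3,0]},
    {"claw":20,"turn":0,"delta_pos":[-9,0,0]},
  ],
)

```text
clock: 9.05
eef_pos: [548.5, 134.8, 87.5]
tcp_rot: [3.14, -0.0, 1.632]
contact_force: [0.9, 3.9, 2.2]
opening: 0.233
grasp_force: 1.7
```

```bash
python3 -c "
from h import *
go(547+52.5*.0608,150-52.5*.998,88)"
```

```text
pos [548.5 134.8  87.5] yaw 1.632 ->tool [-37.3  -0.6  -0.5]
```

Call:
step_arm(
  motion=[
    {"claw":20,"turn":0,"delta_pos":[-8,-0.2,0]},
    {"claw":20,"turn":0,"delta_pos":[-8,-0.2,0]},
    {"claw":20,"turn":0,"delta_pos":[-7,-0.2,0]},
    {"claw":20,"turn":0,"delta_pos":[-5,0,0]},
    {"claw":20,"turn":0,"delta_pos":[-4,0,0]},
    {"claw":20,"turn":0,"delta_pos":[-3,0,0]},
    {"claw":20,"turn":0,"delta_pos":[0,0,0]},
    {"claw":20,"turn":0,"delta_pos":[0,0,0]},
  ],
)

```text
clock: 9.72
eef_pos: [549.3, 100.1, 86.9]
tcp_rot: [-3.141, 0.001, 1.632]
contact_force: [0.3, -1.3, 2.7]
opening: 0.23
grasp_force: 1.9
```

Run:
```python
from h import *
go(547+52.5*.0608,150-52.5*.998,88);f=grab_frame("side");cv2.imwrite("pics/s3.png",cv2.resize(f["img"][100:250,190:340,::-1],None,fx=4,fy=4,interpolation=cv2.INTER_CUBIC))
```

```text
pos [549.3 100.1  86.9] yaw 1.632 ->tool [-2.5  0.8 -1.1]
```

View pics/s3.png

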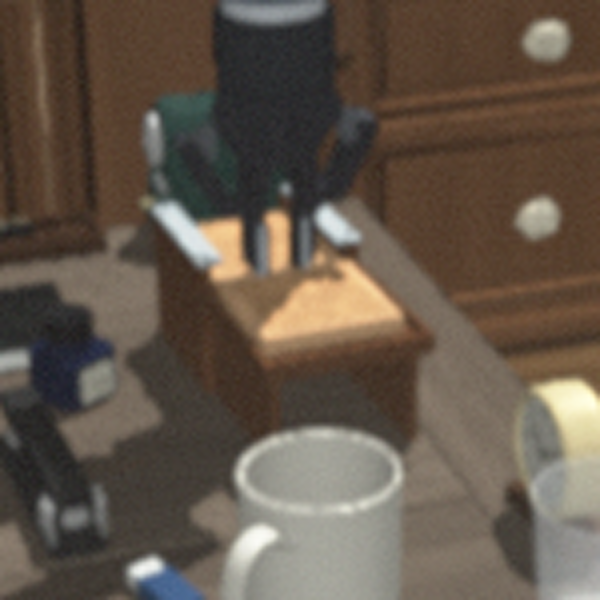

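The coaster lies flat on the ledge at around (320,300). I'll lift straight out and go to the mug.

Call:
step_arm(
  motion=[
    {"claw":20,"turn":0,"delta_pos":[0,0,-10]},
    {"claw":20,"turn":0,"delta_pos":[0,0,-30]},
    {"claw":20,"turn":0,"delta_pos":[0,0,-40]},
    {"claw":20,"turn":0,"delta_pos":[0,0,-40]},
    {"claw":40,"turn":0.119,"delta_pos":[0,0,-20]},
    {"claw":40,"turn":0.119,"delta_pos":[0,0,0]},
    {"claw":40,"turn":0.119,"delta_pos":[0,0,0]},
    {"claw":40,"turn":0.119,"delta_pos":[0,0,0]},
  ],
)

```text
clock: 10.43
eef_pos: [549.1, 100.7, 227.9]
tcp_rot: [3.141, 0.0, 1.15]
contact_force: [-1.1, -0.6, 0.2]
opening: 0.472
grasp_force: 0.0
```

Call:
step_arm(
  motion=[
    {"claw":40,"turn":0.119,"delta_pos":[0,0,0]},
    {"claw":40,"turn":0.119,"delta_pos":[0,0,0]},
    {"claw":40,"turn":0.119,"delta_pos":[0,0,0]},
    {"claw":40,"turn":0.119,"delta_pos":[0,0,0]},
    {"claw":40,"turn":0.119,"delta_pos":[0,0,0]},
    {"claw":40,"turn":0,"delta_pos":[-26.4,19.9,0]},
    {"claw":40,"turn":0,"delta_pos":[-26.4,19.9,0]},
    {"claw":40,"turn":0,"delta_pos":[-26.4,19.9,0]},
  ],
)

```text
clock: 11.1
eef_pos: [513.0, 7.5, 227.0]
tcp_rot: [-3.141, 0.001, 0.563]
contact_force: [-0.8, -0.6, 0.0]
opening: 0.47
grasp_force: 0.0
```

Call:
step_arm(
  motion=[
    {"claw":40,"turn":0,"delta_pos":[-26.4,19.9,0]},
    {"claw":40,"turn":0,"delta_pos":[-26.4,19.9,0]},
    {"claw":40,"turn":0,"delta_pos":[-26.4,19.9,0]},
    {"claw":40,"turn":0,"delta_pos":[-26.4,19.9,0]},
    {"claw":40,"turn":0,"delta_pos":[-26.4,19.9,0]},
    {"claw":40,"turn":0,"delta_pos":[-26.4,19.9,0]},
    {"claw":40,"turn":0,"delta_pos":[-26.4,19.9,0]},
    {"claw":40,"turn":0,"delta_pos":[0,0,0]},
  ],
)

```text
clock: 11.77
eef_pos: [429.7, -212.0, 227.3]
tcp_rot: [3.141, 0.002, 0.558]
contact_force: [0.2, -0.6, 0.2]
opening: 0.47
grasp_force: 0.0
```

Run:
```python
from h import *
go(431,-209,200)
f=grab_frame("top");im=f["img"][:,:,::-1];g=grab_frame("side")
a=cv2.resize(im[115:205,150:270],None,fx=3.3,fy=3.3,interpolation=cv2.INTER_CUBIC)
b=cv2.resize(g["img"][100:290,200:330,::-1],None,fx=3,fy=3,interpolation=cv2.INTER_CUBIC)
o=np.zeros((570,800,3),np.uint8);o[:a.shape[0],:a.shape[1]]=a;o[:570,400:790]=b;cv2.imwrite("pics/c4.png",o)
print("mug handle side px for est",proj(g,[431,-209,68]),"tips",proj(g,[*sense()["eef_pos"][:2],sense()["eef_pos"][2]-8]))
hsv=cv2.cvtColor(im,cv2.COLOR_BGR2HSV);m=((hsv[...,0]<30)&(hsv[...,1]>70)&(hsv[...,2]>165)).astype(np.uint8)
n,l,st,ce=cv2.connectedComponentsWithStats(m[120:195,205:260])
for i in range(1,n):
    if st[i,4]>300:
        r=cv2.minAreaRect(cv2.findContours((l==i).astype(np.uint8),0,2)[0][0]);c=np.array(r[0])+[205,120];print("coaster1",st[i],r,ray(f,*(ce[i]+[205,120]),84),ray(f,*c,84))
```

```text
pos [ 429.7 -212.   227.3] yaw 0.558 ->tool [ 2.7 -1.8 27.3]
mug handle side px for est [245.95500944 240.39379199] tips [243.4065267  170.47417716]
coaster1 [   3   16   39   38 1393] ((22.012775421142578, 34.819488525390625), (36.650691986083984, 38.16947937011719), 87.70938873291016) [551.54930971  42.96186179] [551.62932092  42.98003007]
```

View pics/c4.png

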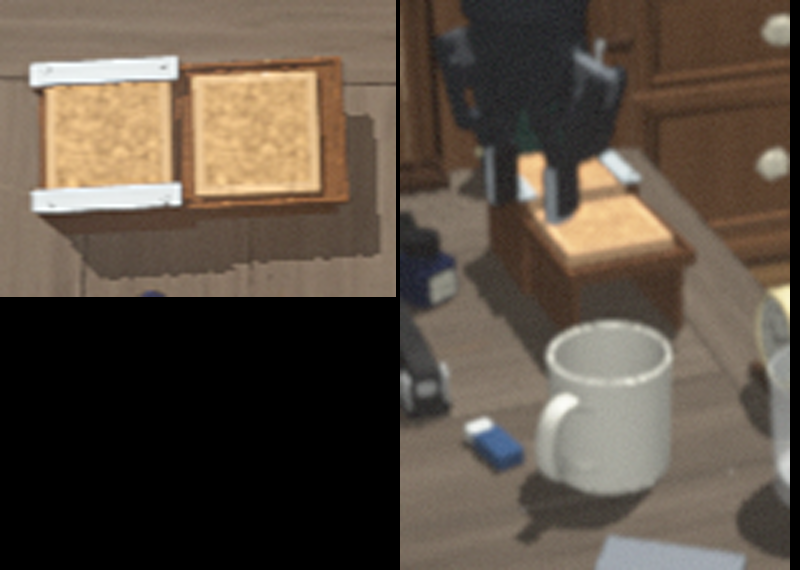

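Top view: coaster 1 is flat and square on the ledge at (255,133), and coaster 2 has risen into place. The side view puts the handle bar near (550,432). Before descending I'll cross-check the mug's position in both views.

Run:
```python
from h import *
f=np.load("f.npy",allow_pickle=True).item();g=grab_frame("side")
# rim in side: white mask extents
im=g["img"][:,:,::-1];hsv=cv2.cvtColor(im,cv2.COLOR_BGR2HSV)
for nm,F,(x0,y0,x1,y1) in(("side",g,(235,200,300,270)),("top",f,(290,150,350,220))):
    I=F["img"][y0:y1,x0:x1,::-1];h=cv2.cvtColor(I,cv2.COLOR_BGR2HSV);m=((h[...,1]<60)&(h[...,2]>(120 if nm=="side" else 150))).astype(np.uint8)
    n,l,st,ce=cv2.connectedComponentsWithStats(m);i=1+np.argmax(st[1:,4]);k=(l==i)
    print(nm,st[i])
    for r in range(st[i,1],st[i,1]+st[i,3],3):
        c=np.where(k[r])[0];print(r+y0,c.min()+x0,c.max()+x0,end="; ")
    print()
print("proj rim ctr",proj(g,[490,-172,91]),"left/right",proj(g,[449.6,-160.6,91]),proj(g,[530.4,-183.4,91]))
print("side rim->",ray(g,269.7,217.3,91))
for d in(59.5,69.5,79.5):
  for F in(f,g):print(d,proj(F,[490-.848*d,-172-.53*d,80]),proj(F,[490-.848*d,-172-.53*d,45]))
```

```text
side [   0    0   65   65 2957]
200 296 299; 203 295 299; 206 297 299; 209 256 299; 212 252 298; 215 235 299; 218 235 299; 221 235 299; 224 235 299; 227 235 290; 230 235 299; 233 235 299; 236 247 299; 239 244 299; 242 245 299; 245 240 299; 248 240 299; 251 242 299; 254 242 299; 257 238 288; 260 235 284; 263 261 278; 
top [   0    0   60   70 1902]
150 295 334; 153 294 335; 156 299 337; 159 295 339; 162 297 342; 165 291 346; 168 291 349; 171 295 349; 174 293 349; 177 295 349; 180 293 349; 183 296 347; 186 292 349; 189 290 349; 192 290 348; 195 293 349; 198 290 349; 201 290 349; 204 290 347; 207 290 347; 210 290 346; 213 311 348; 216 312 349; 219 314 349; 
proj rim ctr [268.7958499  216.68907526] left/right [248.27038501 217.11835053] [289.33886992 216.25943284]
side rim-> [ 491.00380745 -174.95546606]
59.5 [330.80509423 203.04041753] [328.5936571  205.06999959]
59.5 [249.23310477 233.09070372] [249.71463774 247.97961284]
69.5 [333.12407    206.66157255] [330.83258523 208.57455974]
69.5 [245.77717739 235.16141989] [246.31829123 250.1186123 ]
79.5 [335.4504078  210.29422362] [333.07838594 212.08987744]
79.5 [242.2727743  237.26118164] [242.87508594 252.28712315]
```

Run:
```python
from h import *
f=np.load("f.npy",allow_pickle=True).item();g=grab_frame("side");o=[]
for F,(x,y) in((f,(300,165)),(g,(232,205))):
    I=cv2.resize(F["img"][y:y+60,x:x+45,::-1],None,fx=8,fy=8,interpolation=cv2.INTER_CUBIC)
    for a,col in((-148,(0,0,255)),(-140,(0,200,0))):
        a=np.radians(a)
        for z in(80,50):
            for s in(-7,7):
                q=[((proj(F,[490.5+r*np.cos(a)-s*np.sin(a),-173+r*np.sin(a)+s*np.cos(a),z])-[x,y]+.5)*8).astype(int) for r in(59.5,79.5)]
                cv2.line(I,tuple(map(int,q[0])),tuple(map(int,q[1])),col,1)
    o.append(I)
cv2.imwrite("pics/m5.png",np.hstack(o))
```

```text
(no output)
```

View pics/m5.png

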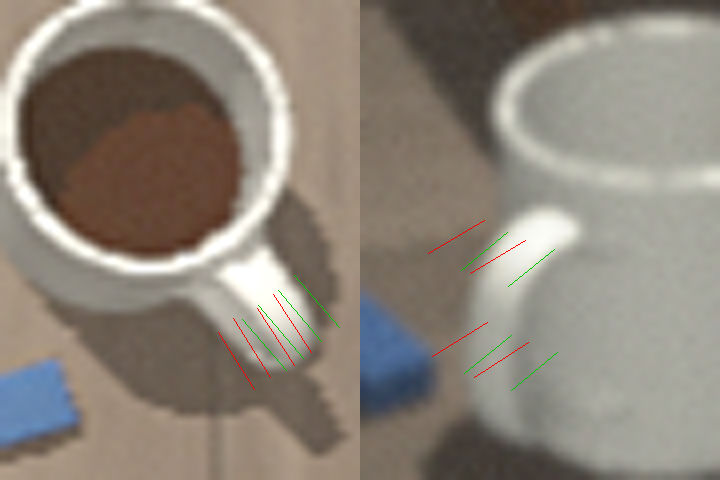

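The overlay shows the handle points about −142° from the mug's axis: green (−140°) fits the side view and the top view is between the two. I'll turn, correct and descend onto the handle.

Call:
step_arm(
  motion=[
    {"claw":44,"turn":-0.105,"delta_pos":[0,0,0]},
    {"claw":44,"turn":0,"delta_pos":[2.4,6.7,10]},
    {"claw":44,"turn":0,"delta_pos":[0,0,30]},
    {"claw":44,"turn":0,"delta_pos":[0,0,30]},
    {"claw":44,"turn":0,"delta_pos":[0,0,20]},
    {"claw":44,"turn":0,"delta_pos":[0,0,15]},
    {"claw":44,"turn":0,"delta_pos":[0,0,15]},
    {"claw":44,"turn":0,"delta_pos":[0,0,10]},
  ],
)

```text
clock: 12.63
eef_pos: [437.7, -210.8, 94.9]
tcp_rot: [-3.14, 0.001, 0.665]
contact_force: [-0.1, 0.2, -0.1]
opening: 0.511
grasp_force: 0.0
```

Call:
step_arm(
  motion=[
    {"claw":44,"turn":0,"delta_pos":[0,0,10]},
    {"claw":44,"turn":0,"delta_pos":[0,0,10]},
    {"claw":44,"turn":0,"delta_pos":[0,0,10]},
    {"claw":44,"turn":0,"delta_pos":[0,0,8]},
    {"claw":44,"turn":0,"delta_pos":[0,0,7]},
  ],
)

```text
clock: 13.05
eef_pos: [437.9, -212.0, 51.2]
tcp_rot: [-3.142, 0.0, 0.666]
contact_force: [0.2, 0.7, -0.2]
opening: 0.52
grasp_force: 0.0
```

Run:
```python
from h import *
go(435.7,-215.8,52);g=grab_frame("side");cv2.imwrite("pics/m6.png",cv2.resize(g["img"][170:280,215:315,::-1],None,fx=5,fy=5,interpolation=cv2.INTER_CUBIC))
```

```text
pos [ 437.9 -212.    51.2] yaw 0.666 ->tool [-4.1  1.6 -0.8]
```

View pics/m6.png

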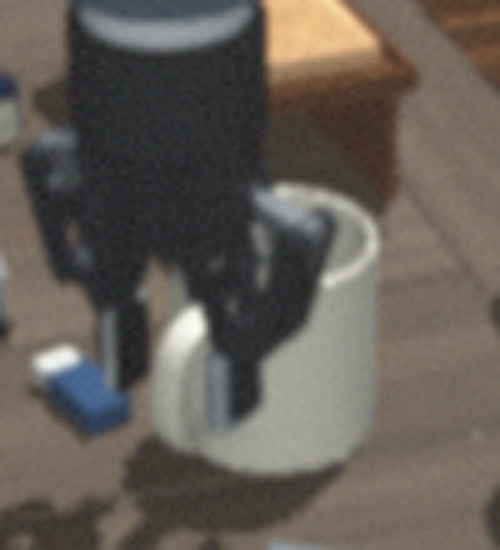

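The handle bar at about (178,380) sits between the fingers, slightly nearer the right one at (217,390). I'll shift a little towards it and close.

Call:
step_arm(
  motion=[
    {"claw":44,"turn":0,"delta_pos":[-3,4.5,0]},
    {"claw":44,"turn":0,"delta_pos":[0,0,0]},
    {"claw":5,"turn":0,"delta_pos":[0,0,0]},
    {"claw":5,"turn":0,"delta_pos":[0,0,0]},
    {"claw":5,"turn":0,"delta_pos":[0,0,0]},
    {"claw":5,"turn":0,"delta_pos":[0,0,0]},
    {"claw":5,"turn":0,"delta_pos":[0,0,0]},
    {"claw":5,"turn":0,"delta_pos":[0,0,0]},
  ],
  force=100,
)

```text
clock: 13.77
eef_pos: [438.5, -217.5, 52.5]
tcp_rot: [3.141, -0.0, 0.666]
contact_force: [-2.0, 0.2, 5.8]
opening: 0.137
grasp_force: 97.1
```

Call:
step_arm(
  motion=[
    {"claw":5,"turn":0,"delta_pos":[0,0,-2]},
    {"claw":5,"turn":0,"delta_pos":[0,0,-4]},
    {"claw":5,"turn":0,"delta_pos":[0,0,-6]},
    {"claw":5,"turn":0,"delta_pos":[0,0,-10]},
    {"claw":5,"turn":0,"delta_pos":[0,0,0]},
  ],
)

```text
clock: 14.18
eef_pos: [439.2, -217.8, 75.8]
tcp_rot: [3.14, -0.001, 0.666]
contact_force: [0.8, -0.2, -2.2]
opening: 0.14
grasp_force: 96.9
```

Run:
```python
from h import *
go(435.7,-215.8,52);s=sense();print(s["contact_force"],s["wrist_torque"]);g=grab_frame("side");cv2.imwrite("pics/m7.png",cv2.resize(g["img"][170:280,215:315,::-1],None,fx=5,fy=5,interpolation=cv2.INTER_CUBIC))
```

```text
pos [ 439.2 -217.8   75.8] yaw 0.666 ->tool [-1.5 -3.7 23.8]
[ 0.82779633 -0.2255971  -2.24352037] [-0.15678814  0.14112483  0.03151571]
```

View pics/m7.png

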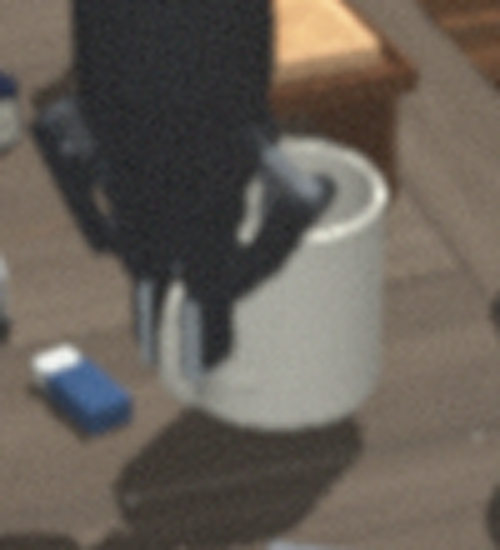

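The mug is lifted and upright, with the handle clamped between the pads at (145–190,340). I'll raise it and carry it over.

Call:
step_arm(
  motion=[
    {"claw":5,"turn":0,"delta_pos":[0,0,-10]},
    {"claw":5,"turn":0,"delta_pos":[0,0,-16]},
    {"claw":5,"turn":0,"delta_pos":[0,0,-20]},
    {"claw":5,"turn":0,"delta_pos":[0,0,-20]},
    {"claw":5,"turn":0,"delta_pos":[0,0,-16]},
    {"claw":5,"turn":0,"delta_pos":[8,-6,-8]},
    {"claw":5,"turn":0,"delta_pos":[12,-9,0]},
    {"claw":5,"turn":0,"delta_pos":[16,-12,0]},
  ],
)

```text
clock: 14.9
eef_pos: [450.1, -173.6, 164.7]
tcp_rot: [3.141, -0.001, 0.664]
contact_force: [0.5, -0.2, -2.7]
opening: 0.14
grasp_force: 97.2
```

Call:
step_arm(
  motion=[
    {"claw":5,"turn":0,"delta_pos":[19,-14.3,0]},
    {"claw":5,"turn":0,"delta_pos":[19,-14.3,0]},
    {"claw":5,"turn":0,"delta_pos":[19,-14.3,0]},
    {"claw":5,"turn":0,"delta_pos":[19,-14.3,0]},
    {"claw":5,"turn":0,"delta_pos":[19,-14.3,0]},
    {"claw":5,"turn":0,"delta_pos":[19,-14.3,0]},
    {"claw":5,"turn":0,"delta_pos":[16,-12,0]},
    {"claw":5,"turn":0,"delta_pos":[10,-7.5,0]},
  ],
)

```text
clock: 15.57
eef_pos: [494.8, -2.3, 163.8]
tcp_rot: [-3.141, 0.0, 0.667]
contact_force: [0.1, -0.4, -1.7]
opening: 0.144
grasp_force: 97.2
```

Call:
step_arm(
  motion=[
    {"claw":5,"turn":0,"delta_pos":[5,-3,0]},
    {"claw":5,"turn":0,"delta_pos":[0,0,0]},
    {"claw":5,"turn":0,"delta_pos":[0,0,0]},
  ],
)

```text
clock: 15.82
eef_pos: [496.7, 0.6, 163.8]
tcp_rot: [-3.141, 0.001, 0.666]
contact_force: [0.3, 0.4, -2.6]
opening: 0.135
grasp_force: 97.2
```

Run:
```python
from h import *
go(497.4,0.4,165);s=sense();p=s["eef_pos"];a=s["tcp_rot"][2];zb=p[2]-52.5
c=np.array([p[0]+69*np.cos(a),p[1]+69*np.sin(a)]);print("axis model",c,"zb",zb,s["grasp_force"])
for n in("side","top"):
    g=grab_frame(n);q=proj(g,[*c,zb+91]);print(n,"pred rim px",q,"base",proj(g,[*c,zb]))
    I=g["img"][:,:,::-1].astype(int);x,y=map(int,q)
    h=cv2.cvtColor(g["img"],cv2.COLOR_RGB2HSV)
    m=((h[...,1]<50)&(h[...,2]>130)).astype(np.uint8)
    for r in range(y-20,y+66,4):
        print(r,"".join("#" if v else "." for v in m[r,x-40:x+40]))
```

```text
pos [496.7   0.6 163.8] yaw 0.666 ->tool [ 0.4  0.5 -1.2]
axis model [550.97667543  43.208147  ] zb 111.33330874692498 97.19482423519366
side pred rim px [265.67457432 128.34903185] base [266.13497944 163.76220693]
108 ................................................................................
112 ................................................................................
116 ........................................##......................................
120 ................................................................................
124 ....................................#..............##...........................
128 ..##...........................................############.....................
132 ..###........................................#############......................
136 ...#......................................################......................
140 ......................................###################.......................
144 ......................##.........########################.......................
148 .....................##..#.....
[... 2231 characters left out ...]
###############....#
177 ################################################################################
181 ################################################################################
185 ################################################################################
189 ################.######..###...........###..#..#..#.#.###########..#############
193 ####.#####.###########################################..#.........#.......######
197 ...############################################################................#
201 #######################################################################.........
205 ############################################################################....
```

The side view agrees with the model to within 2 mm, so I'll lower the mug.

Call:
step_arm(
  motion=[
    {"claw":5,"turn":0,"delta_pos":[0.5,0,8]},
    {"claw":5,"turn":0,"delta_pos":[0,0,7]},
    {"claw":5,"turn":0,"delta_pos":[0,0,5]},
    {"claw":5,"turn":0,"delta_pos":[0,0,3]},
    {"claw":5,"turn":0,"delta_pos":[0,0,1]},
    {"claw":5,"turn":0,"delta_pos":[0,0,0]},
  ],
)

```text
clock: 16.42
eef_pos: [497.2, 1.0, 139.5]
tcp_rot: [-3.141, 0.001, 0.666]
contact_force: [0.2, -0.6, -3.5]
opening: 0.14
grasp_force: 97.2
```

Call:
step_arm(
  motion=[
    {"claw":5,"turn":0,"delta_pos":[0,0,1]},
    {"claw":5,"turn":0,"delta_pos":[0,0,1]},
    {"claw":5,"turn":0,"delta_pos":[0,0,0]},
  ],
)

```text
clock: 16.67
eef_pos: [497.5, 1.1, 138.0]
tcp_rot: [3.141, -0.0, 0.666]
contact_force: [0.2, -0.1, -2.5]
opening: 0.133
grasp_force: 97.2
```

Call:
step_arm(
  motion=[
    {"claw":5,"turn":0,"delta_pos":[0,0,0.7]},
    {"claw":5,"turn":0,"delta_pos":[0,0,0.7]},
    {"claw":5,"turn":0,"delta_pos":[0,0,0]},
  ],
)

```text
clock: 16.92
eef_pos: [497.5, 1.1, 136.8]
tcp_rot: [3.141, -0.0, 0.666]
contact_force: [-1.9, -1.1, 1.1]
opening: 0.141
grasp_force: 97.9
```

Contact is starting. I'll press a touch more and then release gently.

Call:
step_arm(
  motion=[
    {"claw":5,"turn":0,"delta_pos":[0,0,0.4]},
    {"claw":5,"turn":0,"delta_pos":[0,0,0]},
    {"claw":5,"turn":0,"delta_pos":[0,0,0]},
  ],
  force=30,
)

```text
clock: 17.17
eef_pos: [497.4, 1.1, 136.6]
tcp_rot: [3.142, 0.0, 0.666]
contact_force: [-4.0, -0.2, 5.6]
opening: 0.137
grasp_force: 98.7
```

Call:
step_arm(
  motion=[
    {"claw":18,"turn":0,"delta_pos":[0,0,0]},
    {"claw":25,"turn":0,"delta_pos":[0,0,0]},
    {"claw":34,"turn":0,"delta_pos":[0,0,0]},
    {"claw":40,"turn":0,"delta_pos":[0,0,0]},
    {"claw":40,"turn":0,"delta_pos":[0,0,0]},
  ],
)

```text
clock: 17.58
eef_pos: [497.5, 1.1, 136.2]
tcp_rot: [3.142, -0.0, 0.666]
contact_force: [0.4, -0.5, 0.5]
opening: 0.473
grasp_force: 0.0
```

Call:
step_arm(
  motion=[
    {"claw":40,"turn":0,"delta_pos":[0,0,-5]},
    {"claw":40,"turn":0,"delta_pos":[0,0,-15]},
    {"claw":40,"turn":0,"delta_pos":[0,0,-30]},
    {"claw":40,"turn":0,"delta_pos":[0,0,-30]},
    {"claw":40,"turn":0,"delta_pos":[0,0,-30]},
    {"claw":40,"turn":0,"delta_pos":[-30,20,0]},
    {"claw":40,"turn":0,"delta_pos":[-33,25,0]},
    {"claw":40,"turn":0,"delta_pos":[-33,25,0]},
  ],
)

```text
clock: 18.25
eef_pos: [465.1, -114.0, 247.4]
tcp_rot: [3.14, -0.001, 0.668]
contact_force: [0.4, -0.2, -1.1]
opening: 0.47
grasp_force: 0.0
```

Call:
step_arm(
  motion=[
    {"claw":40,"turn":0,"delta_pos":[-33,25,0]},
    {"claw":40,"turn":0,"delta_pos":[-33,25,0]},
    {"claw":40,"turn":0,"delta_pos":[-20,25,0]},
    {"claw":40,"turn":0,"delta_pos":[0,25,0]},
    {"claw":40,"turn":0,"delta_pos":[0,0,0]},
    {"claw":40,"turn":0,"delta_pos":[0,0,0]},
  ],
)

```text
clock: 18.75
eef_pos: [459.4, -245.9, 246.3]
tcp_rot: [-3.142, -0.0, 0.664]
contact_force: [-0.5, 0.9, -0.6]
opening: 0.47
grasp_force: 0.0
```

Run:
```python
from h import *
s=sense();print(s["eef_pos"],s["clock"])
f=grab_frame("top");I=f["img"];h=cv2.cvtColor(I,cv2.COLOR_RGB2HSV)
cv2.imwrite("pics/end.png",I[:,:,::-1])
m=((h[...,1]<45)&(h[...,2]>120)).astype(np.uint8)
x,y=map(int,proj(f,[551.6,43,175]));print("pred rim",proj(f,[551.6,43,175]),"r px",42*429.8/ (0.185*551.6-.983*175+1005.8))
for r in range(y-28,y+34,2):print(r,"".join("#" if v else "." for v in m[r,x-34:x+34]))
print("cols from",x-34)
k=(h[...,0]<30)&(h[...,1]>70)&(h[...,2]>165)
for r in range(y-12,y+34,3):print(r,"".join("#" if v else "." for v in k[r,x-34:x+34]))
```

```text
[ 459.4218268  -245.85390437  246.28785814] 18.75
pred rim [223.48867139 144.35243159] r px 19.28958636320408
116 ....................................................................
118 ....................................................................
120 ....................................................................
122 ....................................................................
124 ....................................................................
126 ...................................#................................
128 .........................##################.........................
130 ......................#####..............#####......................
132 ###############....####.....................####....................
134 ###############...###.........................####..................
136 ###############..###........#...#...............###.................
138 ###############.###......#.......................###................
140 ...............###................................##................
142 ..............###....................
[... 1754 characters left out ...]
..............................##...........
153 #############.......................................................
156 #############.......................................................
159 #############.......................................................
162 #############.......#...............................................
165 #############.......###.............................................
168 #############.......######..........................................
171 ....................#########.......................................
174 ....................................................................
177 ....................................................................
```

```bash
python3 -c "
from rig import *
print(sign_off())"
```

```text
the job is handed in; nothing more can be done
None
```

The job is handed in at about 19 s of the 58 s: the ink bottle stands upright on the bare desk, the top coaster lies flat on the ledge with the next one risen into its place, and the mug stands on it about 3 mm off centre.

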